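Press an ear cup home in the guarded setting press

TASK

The silver ear cup is only started in its brass mount on the slide of the little setting press. Push the slide in to its end stop so that the cup stands under the ram, then reach through the window in the guard with the closed fingertips and press the finger lever all the way down to its stop, so that the cup is pressed home, and let the lever rise again. Only push and press, do not touch the guard, do not work the lever before the slide is home, and leave the other things on the cabinet alone.

Things in the scene. Friction and masses are not known exactly. Their poses are not given: they have to be found in the camera images.
- press: Bench setting press, screwed down (fixed). Grey base plate 220 (x) x 130 (y) mm, top 16 mm above the cabinet; grey column at the rear, at x = 54 to 98 mm, |y| up to 27 mm (pivot nuts to 31 mm), up to 102 mm high. Origin: centre of the underside. Its axes: -x is the front where the window is (roughly towards the robot), +y its left, z up.
- guard: Guard hood of the press, bent aluminium sheet with clear sides, fixed to the press; same origin and axes as press. It covers x = -108 to +46 mm and y = -58 to +58 mm; its flat top is 113 mm above the cabinet, 3 mm sheet, and has one rectangular window over the lever's finger pad. Not to be touched.
- window (a point): Centre of the guard's window, on the upper face of the hood's top sheet, 113 mm above the cabinet. The window is 62 mm along the press's x and 80 mm along its y (its rolled edge takes up to 2 mm of this on each side).
- lever_pad (a point): Top centre of the black finger pad of the lever, straight below the centre of the window. The pad is 34 mm along the press's x by 38 mm along y, 15 mm below the upper face of the guard at rest. It goes down about 19 mm in all, nearly straight.
- lever (a joint): Finger lever, hinge at the column, 140 mm behind the pad. 0 = up at rest, grows as it is pressed, 0.137 rad = down on its stop. A spring returns it; the pad needs about 2 N to start, 8 N near the bottom while the cup goes in.
- slide (a joint): Steel slide that carries the brass mount and the cup in a way across the press, from its right side. 0 = fully out to the right, grows as it is pushed along the press's +y, 0.080 m = home against the end stop, cup under the ram. Stays where it is left; needs about 2 N. At the start it stands somewhere between 0 and 0.03.
- push_plate (a point): Centre of the outer face (looking to the press's -y) of the upright dark steel push plate at the slide's right end: 52 mm along the press's x, 44 mm high from 19 to 63 mm above the cabinet, 10 mm thick. Push it along the press's +y. When the slide is home this face is 115 mm from the press's middle plane, and 57 mm clear of the side of the guard.
- cup (a joint): How far the silver cup (20 x 25 x 11 mm, domed) has gone down into its brass mount: 0 as started, about 0.004 m = pressed home by a full stroke of the lever. A stiff fit (9 N): it stays where it is pressed.
- cup_2: Spare silver ear cup with domed stone, 20 x 25 x 11 mm, lying on a flat grey felt board (142 x 118 x 12 mm) at the right front of the cabinet; bystander. Origin: centre of its underside.
- cup_3: Another spare silver ear cup like cup_2; bystander. Origin: centre of its underside.
- eye_loupe: Black eye loupe, 41 mm wide, 30 mm high, standing on the felt board; bystander. Origin: centre of its underside.
- bench_tweezers: Steel tweezers, 12 x 136 x 10 mm, lying on the cabinet along y; bystander. Origin: centre of the underside.

How it is judged:
By the outcome, as a careful person would: the job done as asked, in the order asked, and still so for the second after the job is handed in, with the robot touching nothing.
It also fails if it takes over 51 s, if anything falls off the work surface, if the arm or the gripper's body presses on something with over 40 N, if the wrist force passes 120 N, or if a joint passes its speed limit or range.

ROBOT

A 6-joint arm with a two-finger parallel gripper is mounted at the origin on a cart in front of the work surface, level with it; the furniture and walls round the work are solid. World frame = base frame: x ahead of the robot, y to its left, z up, the work surface at z = 0. Lengths are in m, angles in rad, forces in N, time in s.
With the tool pointing down it reaches from about 0.4 to 0.825 m from the base axis. Payload 7 kg.
Tool frame: the origin (TCP) lies at the very end of the fingers, on their centre line; the grasp point (between the pads) lies 19 mm behind it; z points along the fingers, y is the direction in which the jaws open and shut (so a half turn about z gives the same grasp; the last joint's range is limited). The gripper opens to 88 mm and grips with 3 to 60 N. Pads are 19 mm wide; open, the fingers measure 130 mm over their backs; the gripper's body (78 mm by 193 mm) begins 47 mm behind the grasp point.
Start: joints at [1.557, 0.359, 0.012, 0, -1.224, -0.288], TCP at [0.201, 0.644, 0.227] pointing down, gripper open.
Joint ranges: [-3.07, 3.07], [-1.43, 2.12], [-1.02, 1.25], [-3.03, 1.67], [-3.05, -0], [-3.03, 3.03]. Speed limits (rad/s): [2.39, 2.39, 3.01, 3.14, 3.14, 3.14].

INTERFACE

Orientations are given as [roll, pitch, yaw] about the fixed x, y, z axes, in that order (R = Rz(yaw) Ry(pitch) Rx(roll)).
In Python, from station import arm gives the robot as it stands.
- The arm moves only by the shell command python3 -m inch 'ROWS' [FORCE]. ROWS is text: rows parted by semicolons, each of 7 numbers parted by spaces: the closure, from 0 (fully open) to 1 (shut), then the shift along the tool's x, y, z each as a share of 300 mm, from -1 to 1, then the turn, a rotation vector about the tool's x, y, z each as a share of 60 degrees, from -1 to 1. In form: grip tx ty tz rx ry rz; .... A call has 1 to 12 rows; each row is the pose to reach, as a shift and turn from the pose commanded when the call began, along the tool's axes at that moment; what a row does not reach only later rows make up. A row lasts 1/10 s, in which the tool goes at most 50 mm and 8.59 degrees, less where a joint would pass 70% of its speed; a pose out of reach is approached as far as the arm can. A call with a number of a shift or a turn outside -1 to 1 is refused whole. A call with a gripper value outside its range is refused whole. The fingers move at their own pace and stop on an object; FORCE is the grip in N (left out, the last holds). Time passes only in rows, so rows that repeat a pose let the fingers close. It gives the time, the measured TCP pose, the force and the opening at its end, in the units of the state.
- arm.get_state(): the state, without advancing time (a new reading comes with each control period).
- arm.grab_frame(name): name is "scene" or "top" or "wrist"; returns a dict with "img" (384x512x3 uint8, red, green, blue), "range_z" (384x512 float32, m along the optical axis (not along the pixel's ray), 0 where there is no reading), "fx", "fy", "cx", "cy" (pixels), "extrinsics" (4x4, takes a point from world to camera coordinates); the wrist camera has in their place "tool_from_camera" (4x4, takes a point from camera to tool coordinates, whose origin is the TCP and whose axes are the flange's). Camera axes: x right, y up, looking along -z (the intrinsics and any distortion apply to the point x, -y, -z); pixel columns grow to the right and rows downward; lengths in m; the calibration is good to about 2 mm. A picture is of the moment at which its call begins: read the wrist's pose just before it.
- arm.job_done(): hands the job in, once; it reports no verdict.
The state is a dict: "t": time; "q": joint angles; "qd": joint speeds; "joint_efforts": joint torques, N m; "eef_pos": TCP position; "ee_rot": TCP orientation; "force": force on the tool from outside, world axes, zero at the start; "moment": the same for the moment, N m; "width": finger opening in m.
Only numpy, scipy, OpenCV 4.12 (cv2) and the standard library are available. Lean on these libraries where they do the work, as an engineer would, in place of code of your own. Each camera call takes 0.05 s, during which the arm holds its last target.

## Working session

There is one attempt and no reset: what is moved stays moved. The work goes in short steps, Python scripts to look and compute and a shell command to move; the robot and the scene stay as the last step left them, time stands still between calls to the robot, and variables do not carry over. Pictures are saved under pics/ and viewed, and the job is handed in when it is done.

```bash
ls; mkdir -p pics
python3 - <<'E'
from station import arm
import cv2,numpy as np,pickle
s=arm.get_state();print(s)
for n in("scene","top"):
    f=arm.grab_frame(n);pickle.dump(f,open(n+'.pkl','wb'))
    cv2.imwrite(f'pics/{n}0.png',f['img'][:,:,::-1]);print(n,f['fx'],f['cx'],f['cy'],[k for k in f],f['extrinsics'])
E
```

```text
pics
{'t': 0.0, 'q': array([ 1.55706780e+00,  3.59362545e-01,  1.10397722e-02, -3.34667101e-04,
       -1.22410079e+00, -2.88089538e-01]), 'qd': array([ 0.00201434, -0.00016396,  0.00076389,  0.00149171,  0.00095833,
        0.00070615]), 'joint_efforts': array([ 8.45148634e-05, -5.82722747e+01,  2.93042600e+01,  6.99670047e+00,
        6.81356833e-03, -1.50049505e-04]), 'eef_pos': array([0.20054078, 0.64399901, 0.22563291]), 'ee_rot': array([ 3.13994308e+00, -1.60731924e-04, -3.01931904e-01]), 'force': array([ 0.14196619, -0.28961186,  0.15268303]), 'moment': array([-0.00650431, -0.03434817, -0.01740131]), 'width': 0.0879140089608144}
scene 493.86073664738694 256.94885659120234 196.21871872471672 ['img', 'range_z', 'fx', 'fy', 'cx', 'cy', 'extrinsics'] [[ 0.70213902 -0.71188307  0.01494308 -0.40222728]
 [ 0.45594298  0.46562362  0.75849235 -0.25104472]
 [-0.54691571 -0.52575388  0.6515106  -0.84892823]
 [ 0.          0.          0.          1.        ]]
top 421.91670201498266 255.38444529968717 188.7424217947217 ['img', 'range_z', 'fx', 'fy', 'cx', 'cy', 'extrinsics'] [[ 0.16504972 -0.98627016  0.00545611 -0.1619135 ]
 [ 0.96095787  0.16205447  0.22427288 -0.51326413]
 [-0.22207783 -0.03177309  0.97451111 -0.82702447]
 [ 0.          0.          0.          1.        ]]
```

View pics/scene0.png

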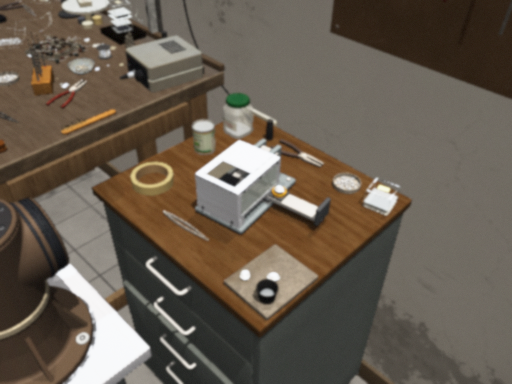

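View pics/top0.png

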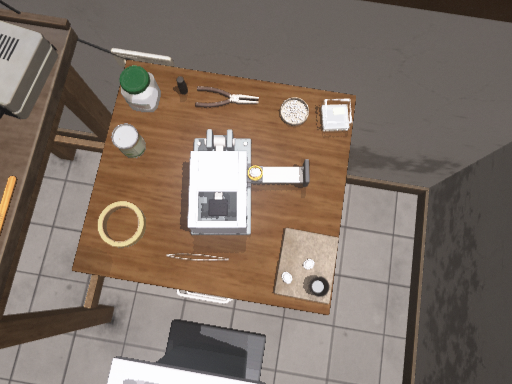

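The scene view shows the press at about (240,185) and the push plate at (320,210). In the top view the hood is at (219,190), the window at (217,207) and the plate at (306,173). Next I'll enlarge and measure.

```bash
cat > h.py <<'E'
import numpy as np,cv2,pickle
def load(n): return pickle.load(open(n+'.pkl','rb'))
def E4(f): return f['extrinsics']
def ray(f,u,v):
    R=f['extrinsics'][:3,:3];t=f['extrinsics'][:3,3]
    d=np.array([(u-f['cx'])/f['fx'],-(v-f['cy'])/f['fy'],-1.])
    return -R.T@t, R.T@d
def plane(f,u,v,z):
    o,d=ray(f,u,v);return o+d*(z-o[2])/d[2]
def cloud(f):
    v,u=np.mgrid[:f['img'].shape[0],:f['img'].shape[1]]
    z=f['range_z'];d=np.stack([(u-f['cx'])/f['fx']*z,-(v-f['cy'])/f['fy']*z,-z],-1)
    R=f['extrinsics'][:3,:3];t=f['extrinsics'][:3,3]
    P=(d-t)@R;P[z==0]=np.nan;return P
E
python3 - <<'E'
from h import *
f=load('top');c=f['img'][120:250,170:330,::-1];cv2.imwrite('pics/topc.png',cv2.resize(c,None,fx=4.8,fy=4.5,interpolation=cv2.INTER_CUBIC))
P=cloud(f)
for u,v in[(219,165),(200,195),(215,207),(240,195),(306,173),(280,175),(150,180),(195,232),(255,173)]:print(u,v,P[v,u].round(4))
z=P[...,2];m=((z>.105)&(z<.12)&(P[...,0]>.3)).astype(np.uint8)
m[:120]=0;m[250:]=0;m[:,:170]=0;m[:,260:]=0
cs,h=cv2.findContours(m,cv2.RETR_CCOMP,cv2.CHAIN_APPROX_NONE)
for i,k in enumerate(cs):
    if cv2.contourArea(k)>30:
        r=cv2.minAreaRect(k);print(h[0][i],r,[plane(f,*p,.113).round(4)[:2] for p in cv2.boxPoints(r)], plane(f,*r[0],.113))
print(np.nanmedian(z[m>0]))
m=((z>.05)&(z<.075)&(P[...,0]>.3)).astype(np.uint8);m[:,:290]=0;m[:,325:]=0;m[:150]=0;m[200:]=0
v,u=np.nonzero(m);q=P[m>0];print(len(q),q.min(0),q.max(0),cv2.minAreaRect(np.c_[q[:,0],q[:,1]].astype(np.float32)),np.median(q[:,2]))
E
```

```text
219 165 [0.5566 0.0031 0.1126]
200 195 [0.509  0.0446 0.0141]
215 207 [ 0.4737 -0.0033  0.1002]
240 195 [ 0.5032 -0.0488  0.113 ]
306 173 [ 0.5835 -0.1745  0.0624]
280 175 [ 0.5789 -0.1217  0.0301]
150 180 [ 0.5272  0.1649 -0.0018]
195 232 [0.4254 0.0365 0.0321]
255 173 [ 0.5678 -0.068   0.0543]
[12 -1  1 -1] ((217.0, 189.0), (76.0, 60.0), 90.0) [array([0.5745, 0.0717]), array([ 0.5946, -0.047 ]), array([ 0.4433, -0.073 ]), array([0.4242, 0.041 ])] [ 0.5075687  -0.00208126  0.113     ]
[ 4  2 -1  0] ((217.0, 205.5), (40.0, 31.0), 0.0) [array([0.4388, 0.0243]), array([0.4991, 0.0363]), array([ 0.5121, -0.0412]), array([ 0.4516, -0.0519])] [ 0.47514461 -0.00818946  0.113     ]
0.11274184185531831
128 [ 0.56411746 -0.18324849  0.05023693] [ 0.61476825 -0.16679601  0.06582272] ((0.5894726514816284, -0.17534802854061127), (0.050617508590221405, 0.010500114411115646), 9.866521835327148) 0.0617856205003027
```

View pics/topc.png

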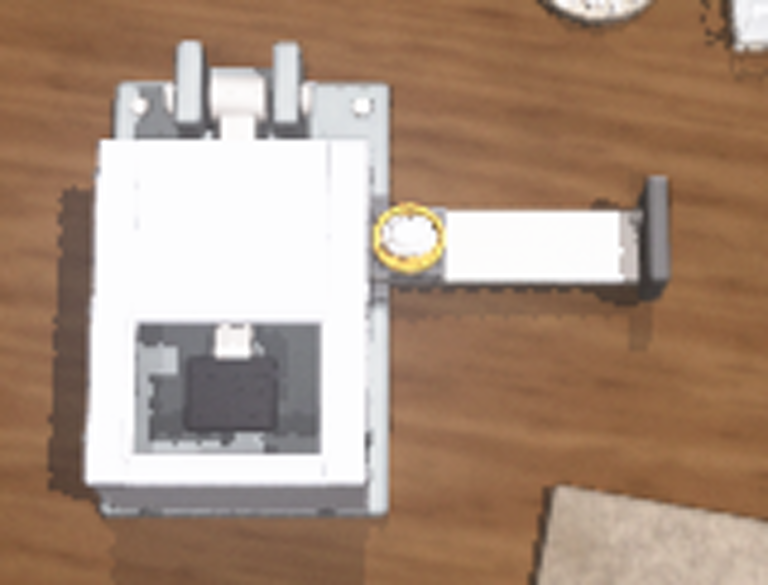

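The enlarged view shows the window corners at crop pixels (134,322) to (321,453), the pad centre at (231,394) and the plate at (656,230). The slide is nearly fully out. I'll fit the press frame from these.

Run:
```python
from h import *
from station import arm
f=load('top')
def g(x,y):return (x+.5)/4.8-.5+170,(y+.5)/4.5-.5+120
W=[plane(f,*g(*p),.113) for p in[(134,322),(321,322),(321,453),(134,453)]]
W=np.array(W);c=W.mean(0);ex=(W[0]+W[1]-W[2]-W[3])/2;ey=(W[0]+W[3]-W[1]-W[2])/2
print('win',c,np.hypot(*ex[:2]),np.hypot(*ey[:2]),np.arctan2(ex[1],ex[0]),np.arctan2(-ey[0],ey[1]))
O=[plane(f,*g(*p),.113) for p in[(99,140),(367,140),(365,485),(86,485)]]
O=np.array(O);e1=O[0]-O[3];e2=O[1]-O[2];e3=O[0]-O[1];e4=O[3]-O[2]
print('hood',O.mean(0),[np.arctan2(e[1],e[0]) for e in(e1,e2)],[np.arctan2(-e[0],e[1]) for e in(e3,e4)],[np.hypot(*e[:2]) for e in (e1,e2,e3,e4)])
print('pad',plane(f,*g(231,394),.098))
print('plate outer top',plane(f,*g(667,178),.063),plane(f,*g(667,280),.063))
print('other',)
P=cloud(f)
for n,(u,v) in dict(jar=(136,80),candle=(125,132),pliers=(240,98),dish=(295,111),box=(335,117),blk=(182,86),loupe=(318,287)).items(): print(n,np.nanmax(P[v-8:v+9,u-8:u+9,2]),P[v,u])
w=arm.grab_frame('wrist');print(w['tool_from_camera'],w['fx'],w['cx'],w['cy'])
```

```text
win [ 0.47493633 -0.00823858  0.113     ] 0.05768316890465641 0.07587420904890965 0.18619706577459363 0.166840550756626
hood [ 0.50917615 -0.00256188  0.113     ] [np.float64(0.1667321635121942), np.float64(0.16557966539146968)] [np.float64(0.16759524589419922), np.float64(0.1665512064013156)] [np.float64(0.15465850005413256), np.float64(0.15477556982565824), np.float64(0.11206403595006238), np.float64(0.1118856175291917)]
pad [ 0.47465625 -0.00848273  0.098     ]
plate outer top [ 0.61441761 -0.17556503  0.063     ] [ 0.56525579 -0.18236928  0.063     ]
other
jar 0.10517488516222591 [0.71432541 0.21230776 0.10137852]
candle 0.07370424196493443 [0.60702068 0.22027264 0.06906728]
pliers 0.013632608934421756 [ 0.75328058 -0.00159457  0.0080421 ]
dish 0.009338074987707886 [ 0.74344553 -0.13320387  0.00609213]
box 0.04962343324356414 [ 0.741328   -0.22604701  0.01259169]
blk 0.061412029604329885 [0.74486193 0.12930811 0.04160001]
loupe 0.044017291637240885 [ 0.3562195  -0.2360923   0.02420254]
[[-1.44962802e-04  9.58913026e-01  2.83700172e-01  7.63587436e-02]
 [ 9.99999652e-01  3.71925768e-04 -7.46145868e-04  8.69125308e-05]
 [-8.21004396e-04  2.83699966e-01 -9.58912747e-01 -1.58358408e-01]
 [ 0.00000000e+00  0.00000000e+00  0.00000000e+00  1.00000000e+00]] 310.9194057457689 254.19032802155706 192.44517587148948
```

```bash
python3 -m inch '1 0.98 0.72 0 0 0 0.9; 1 0.98 0.72 0 0 0 0.9; 1 0.98 0.72 0 0 0 0.9; 1 0.98 0.72 0 0 0 0.9; 1 0.98 0.72 0 0 0 0.9; 1 0.98 0.72 0 0 0 0.9; 1 0.98 0.72 0 0 0 0.9; 1 0.98 0.72 0 0 0 0.9; 1 0.98 0.72 0 0 0 0.9; 1 0.98 0.72 0 0 0 0.9'
cat > d.py <<'E'
import sys,numpy as np
from station import arm
from scipy.spatial.transform import Rotation as R
x,y,z,yaw=map(float,sys.argv[1:5]);s=arm.get_state()
r=R.from_euler('xyz',s['ee_rot']);t=R.from_euler('xyz',[np.pi,0,yaw])
print('t',s['t'],'shift',(r.inv().apply(np.array([x,y,z])-s['eef_pos'])/.3).round(3),'turn',((r.inv()*t).as_rotvec()/np.radians(60)).round(3),'q',s['q'].round(3),'F',s['force'].round(1))
E
python3 d.py 0.597 -0.218 0.20 -1.404; python3 d.py 0.5 0.08 0.22 -1.404
```

```text
t: 1.15
eef_pos: [0.4172, 0.351, 0.2265]
ee_rot: [-3.142, 0.0, -1.245]
force: [-0.7, 0.2, -0.9]
width: 0.0134
t 1.15 shift [1.989 0.04  0.088] turn [0.    0.    0.152] q [ 1.059  0.145 -0.276 -0.    -1.15  -0.733] F [-0.7  0.2 -0.9]
t 1.15 shift [0.944 0.028 0.022] turn [0.    0.    0.152] q [ 1.059  0.145 -0.276 -0.    -1.15  -0.733] F [-0.7  0.2 -0.9]
```

```bash
python3 -m inch '1 0.98 0.03 0 0 0 0.15; 1 0.98 0.03 0 0 0 0.15; 1 0.98 0.03 0 0 0 0.15; 1 0.98 0.03 0 0 0 0.15; 1 0.98 0.03 0 0 0 0.15; 1 0.98 0.03 0 0 0 0.15; 1 0.98 0.03 0 0 0 0.15; 1 0.98 0.03 0 0 0 0.15'
python3 d.py 0.597 -0.218 0.20 -1.404
```

```text
t: 1.95
eef_pos: [0.5031, 0.0697, 0.2264]
ee_rot: [3.141, 0.0, -1.402]
force: [-0.2, 0.9, -0.5]
width: 0.0002
t 1.95 shift [ 0.998 -0.148  0.088] turn [0.    0.    0.002] q [ 0.525  0.082 -0.349 -0.    -1.139 -0.356] F [-0.2  0.9 -0.5]
```

```bash
python3 -m inch '1 0.99 -0.15 0.08 0 0 0; 1 0.99 -0.15 0.08 0 0 0; 1 0.99 -0.15 0.08 0 0 0; 1 0.99 -0.15 0.08 0 0 0; 1 0.99 -0.15 0.08 0 0 0; 1 0.99 -0.15 0.08 0 0 0; 1 0.99 -0.15 0.08 0 0 0; 1 0.99 -0.15 0.08 0 0 0'
python3 d.py 0.597 -0.218 0.038 -1.404
python3 - <<'E'
from station import arm
import cv2,pickle
s=arm.get_state()
for n in ('wrist','scene'):
    f=arm.grab_frame(n);f['s']=s;pickle.dump(f,open(n+'1.pkl','wb'));cv2.imwrite(f'pics/{n}1.png',f['img'][:,:,::-1])
E
```

```text
t: 2.75
eef_pos: [0.598, -0.2149, 0.2013]
ee_rot: [3.14, 0.001, -1.401]
force: [-0.5, 0.9, -0.9]
width: 0.0007
t 2.75 shift [0.01  0.004 0.544] turn [0.002 0.001 0.003] q [-0.039  0.312 -0.115 -0.    -1.146  0.208] F [-0.5  0.9 -0.9]
```

View pics/wrist1.png

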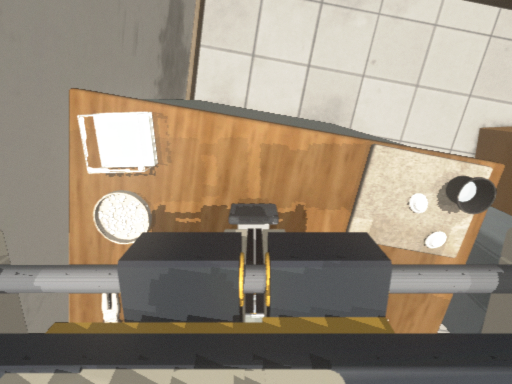

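View pics/scene1.png

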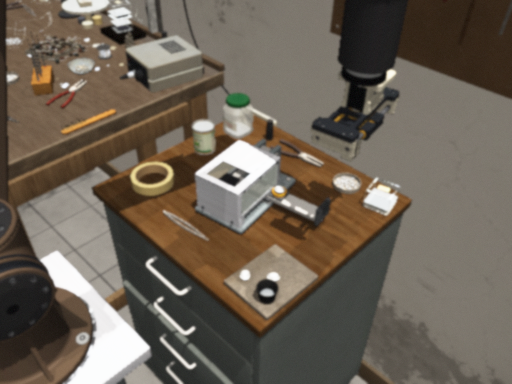

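The wrist view shows the push plate at (253,214), ahead of the fingertips at (254,285). Parallax makes this unclear, so I'll compute the plate position.

Run:
```python
from h import *
from scipy.spatial.transform import Rotation as R
f=load('wrist1');s=f['s'];T=np.eye(4);T[:3,:3]=R.from_euler('xyz',s['ee_rot']).as_matrix();T[:3,3]=s['eef_pos']
f['extrinsics']=np.linalg.inv(T@f['tool_from_camera']);P=cloud(f)
q=P[200:225,225:285].reshape(-1,3);q=q[(q[:,2]>.055)&(q[:,2]<.07)]
ex=np.array([.9861,.1662]);ey=np.array([-.1662,.9861]);W=np.array([.4748,-.0083])
r=np.c_[(q[:,:2]-W)@ex,(q[:,:2]-W)@ey,q[:,2]];print(len(r),np.percentile(r,[2,50,98],axis=0).round(4))
t=s['eef_pos'][:2]-W;print('tcp',t@ex,t@ey)
for u,v in((254,205),(254,209),(254,222),(231,209),(277,209)):
  p=plane(f,u,v,.063)[:2]-W;print(u,v,p@ex,p@ey)
```

```text
534 [[ 0.063  -0.1886  0.0565]
 [ 0.0865 -0.1852  0.0624]
 [ 0.1112 -0.1789  0.0643]]
tcp 0.08712008212730848 -0.22420075973103332
254 205 0.08657089215637324 -0.20001201447325234
254 209 0.08656161993185249 -0.19574337552211193
254 222 0.08653098303855469 -0.18163911868717036
231 209 0.10981189932942685 -0.19569932717317537
277 209 0.06330670477459446 -0.19578743265363366
```

The plate face is at y ≈ -0.188 relative to the window and the TCP is at -0.224, so it is clear. Going down.

```bash
python3 -m inch '1 0 0 0.15 0 0 0; 1 0 0 0.30 0 0 0; 1 0 0 0.42 0 0 0; 1 0 0 0.5 0 0 0; 1 0 0 0.545 0 0 0; 1 0 0 0.545 0 0 0; 1 0 0 0.545 0 0 0'
python3 - <<'E'
from station import arm
import cv2
f=arm.grab_frame('scene');cv2.imwrite('pics/scene2.png',cv2.resize(f['img'][120:250,180:380,::-1],None,fx=4,fy=4))
s=arm.get_state();d=s['eef_pos'][:2]-[.4748,-.0083];print(d@[.9861,.1662],d@[-.1662,.9861],s['force'])
E
```

```text
t: 3.55
eef_pos: [0.5984, -0.2149, 0.0404]
ee_rot: [-3.14, -0.001, -1.4]
force: [-0.4, 0.8, -0.0]
width: 0.0006
0.0878303319685224 -0.22461789336765078 [-0.4048695  -0.25275329  0.08294129]
```

View pics/scene2.png

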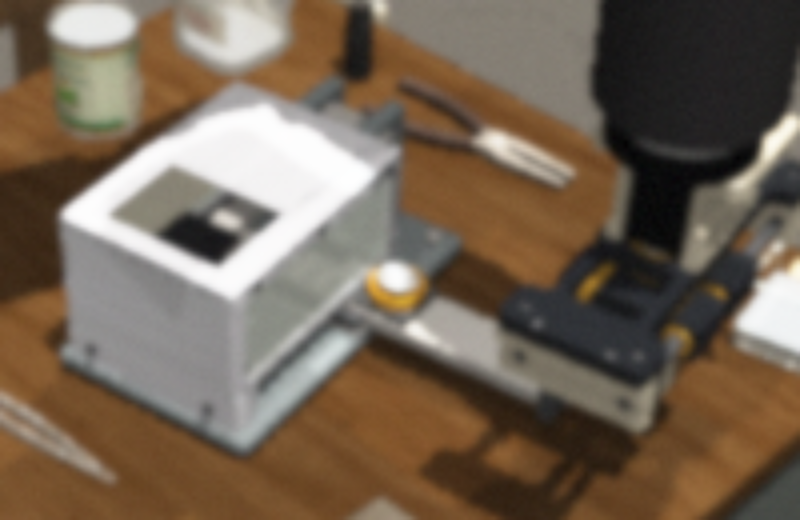

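The gripper stands right of the plate, fingers down and clear of the guard. Now I'll push in steps.

```bash
cat > p.py <<'E'
from station import arm
import numpy as np
s=arm.get_state();d=s['eef_pos'][:2]-[.4748,-.0083];F=s['force']
print('rel x,y',(d@[.9861,.1662]).round(4),(d@[-.1662,.9861]).round(4),'Fy',(F[:2]@[-.1662,.9861]).round(1),'F',F.round(1),'M',s['moment'].round(2))
E
python3 -m inch '1 -0.04 0 0 0 0 0; 1 -0.08 0 0 0 0 0; 1 -0.12 0 0 0 0 0; 1 -0.15 0 0 0 0 0'; python3 p.py
python3 -m inch '1 -0.03 0 0 0 0 0; 1 -0.06 0 0 0 0 0; 1 -0.09 0 0 0 0 0; 1 -0.11 0 0 0 0 0; 1 -0.13 0 0 0 0 0'; python3 p.py
```

```text
t: 4.0
eef_pos: [0.5902, -0.1702, 0.04]
ee_rot: [-3.14, -0.001, -1.401]
force: [-0.6, -2.3, 2.6]
width: 0.0004
rel x,y 0.0869 -0.1788 Fy -2.2 F [-0.6 -2.3  2.6] M [-0.55 -0.32 -0.02]
t: 4.5
eef_pos: [0.5832, -0.1323, 0.039]
ee_rot: [-3.142, -0.0, -1.401]
force: [2.0, -2.3, 1.3]
width: 0.0005
rel x,y 0.0863 -0.1403 Fy -2.6 F [ 2.  -2.3  1.3] M [-0.47 -0.53 -0.03]
```

Contact is made at about 2.5 N. I expect home at y ≈ -0.125, so smaller steps from here.

```bash
python3 -m inch '1 -0.01 0 0 0 0 0; 1 -0.02 0 0 0 0 0; 1 -0.03 0 0 0 0 0; 1 -0.03 0 0 0 0 0'; python3 p.py
python3 -m inch '1 -0.007 0 0 0 0 0; 1 -0.014 0 0 0 0 0; 1 -0.014 0 0 0 0 0'; python3 p.py
```

```text
t: 4.9
eef_pos: [0.5812, -0.1237, 0.0388]
ee_rot: [3.141, 0.0, -1.401]
force: [-0.1, -0.3, -0.1]
width: 0.0003
rel x,y 0.0857 -0.1315 Fy -0.2 F [-0.1 -0.3 -0.1] M [ 0.08 -0.01  0.01]
t: 5.2
eef_pos: [0.5805, -0.1197, 0.0389]
ee_rot: [3.141, 0.0, -1.402]
force: [-0.3, -0.9, -0.6]
width: 0.0005
rel x,y 0.0857 -0.1275 Fy -0.8 F [-0.3 -0.9 -0.6] M [ 0.04 -0.01  0.  ]
```

```bash
python3 -m inch '1 -0.007 0 0 0 0 0; 1 -0.014 0 0 0 0 0; 1 -0.014 0 0 0 0 0'; python3 p.py
python3 -m inch '1 -0.006 0 0 0 0 0; 1 -0.01 0 0 0 0 0; 1 -0.01 0 0 0 0 0'; python3 p.py
```

```text
t: 5.5
eef_pos: [0.5802, -0.1177, 0.0389]
ee_rot: [3.141, -0.002, -1.401]
force: [3.0, -14.2, -3.9]
width: 0.0002
rel x,y 0.0858 -0.1254 Fy -14.5 F [  3.  -14.2  -3.9] M [-5.   -1.01 -0.1 ]
t: 5.8
eef_pos: [0.5802, -0.1174, 0.039]
ee_rot: [3.141, -0.005, -1.402]
force: [7.4, -30.4, -8.8]
width: 0.0004
rel x,y 0.0858 -0.1251 Fy -31.2 F [  7.4 -30.4  -8.8] M [-11.17  -2.52  -0.13]
```

It hit a firm stop at -0.125, as predicted. Back off and rise.

```bash
python3 -m inch '1 0.04 0 0 0 0 0; 1 0.12 0 0 0 0 0; 1 0.15 0 0 0 0 0; 1 0.15 0 -0.15 0 0 0; 1 0.15 0 -0.3 0 0 0; 1 0.15 0 -0.45 0 0 0; 1 0.15 0 -0.6 0 0 0; 1 0.15 0 -0.6 0 0 0'; python3 p.py
python3 - <<'E'
from station import arm
import cv2,pickle
for n in('top','scene'):
    f=arm.grab_frame(n);pickle.dump(f,open(n+'3.pkl','wb'));cv2.imwrite(f'pics/{n}3.png',cv2.resize(f['img'][110:260,150:350,::-1],None,fx=3.8,fy=3.8,interpolation=2))
E
python3 d.py .4748 -.0083 .2 .167
```

```text
t: 6.6
eef_pos: [0.5908, -0.1573, 0.2267]
ee_rot: [-3.13, -0.003, -1.4]
force: [0.2, -0.3, -0.3]
width: 0.0004
rel x,y 0.0896 -0.1663 Fy -0.4 F [ 0.2 -0.3 -0.3] M [ 0.06 -0.09  0.  ]
t 6.7 shift [-0.551  0.288  0.067] turn [-0.003 -0.002 -1.498] q [ 6.000e-02  2.520e-01 -1.530e-01 -1.000e-03 -1.162e+00  1.100e-01] F [-0.8  1.1 -1. ]
```

View pics/top3.png

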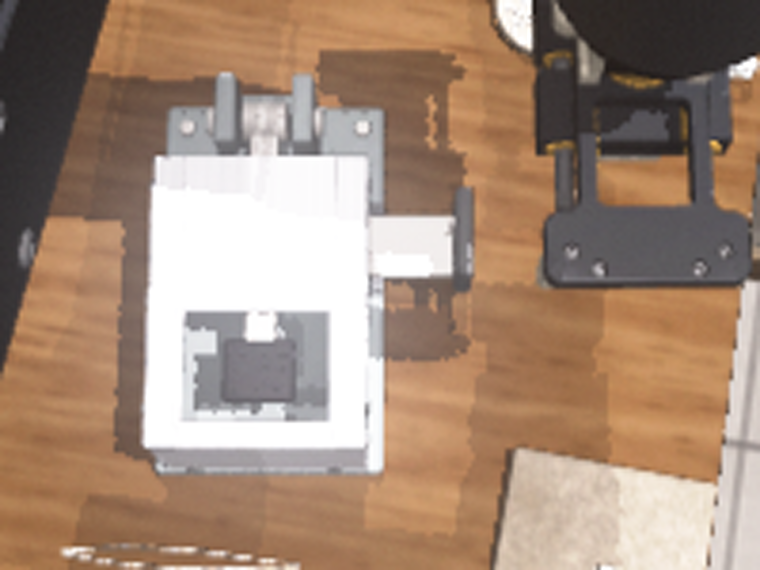

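View pics/scene3.png

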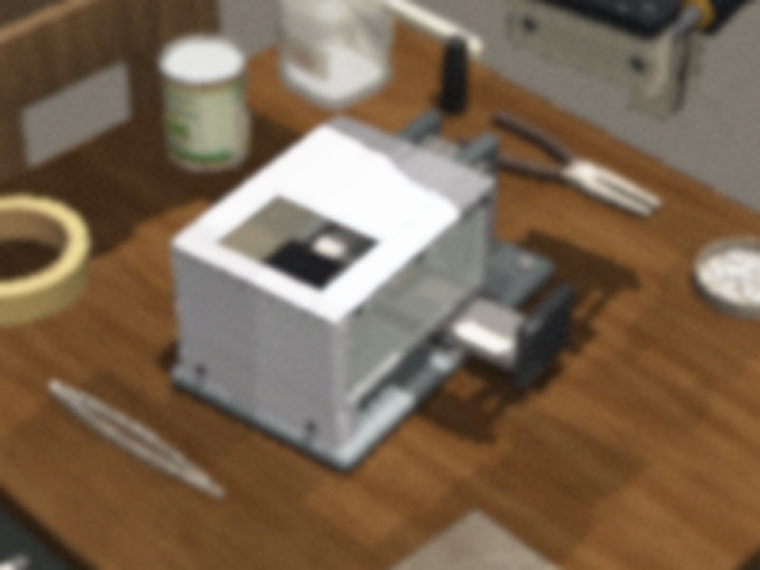

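The plate sits close to the hood in both views; its outer top edge is at about (473,188) in the top crop. I'll check that number, then move over the window at height.

```bash
python3 - <<'E'
from h import *
f=load('top3')
for p in((473,188),(473,285)):
  d=plane(f,150+(p[0]+.5)/3.8-.5,110+(p[1]+.5)/3.8-.5,.063)[:2]-[.4748,-.0083];print(d@[.9861,.1662],d@[-.1662,.9861])
E
python3 -m inch '1 -0.55 0.29 0 0 0 -1; 1 -0.55 0.29 0 0 0 -1; 1 -0.55 0.29 0 0 0 -1; 1 -0.55 0.29 0 0 0 -1; 1 -0.55 0.29 0 0 0 -1; 1 -0.55 0.29 0 0 0 -1; 1 -0.55 0.29 0 0 0 -1; 1 -0.55 0.29 0 0 0 -1'
python3 d.py .4748 -.0083 .2 .167
```

```text
0.10997670622478506 -0.11491004074375126
0.054218314024555084 -0.11429020045268463
t: 7.5
eef_pos: [0.4729, -0.009, 0.2177]
ee_rot: [3.14, 0.002, -0.352]
force: [-0.3, -0.1, -0.5]
width: 0.0002
t 7.5 shift [ 0.005 -0.004  0.059] turn [ 0.001  0.002 -0.495] q [ 3.980e-01  2.900e-02 -4.280e-01 -1.000e-03 -1.117e+00  8.210e-01] F [-0.3 -0.1 -0.5]
```

The measured plate face is at -0.1146 against -0.115 expected, so the slide is home.

```bash
python3 -m inch '1 0 0 0.05 0 0 -0.5; 1 0 0 0.05 0 0 -0.5; 1 0 0 0.05 0 0 -0.5; 1 0 0 0.05 0 0 -0.5; 1 0 0 0.05 0 0 -0.5'
python3 d.py .4748 -.0083 .14 .167
python3 - <<'E'
from station import arm
import cv2,pickle
s=arm.get_state()
for n in('wrist','scene','top'):
    f=arm.grab_frame(n);f['s']=s;pickle.dump(f,open(n+'4.pkl','wb'));cv2.imwrite(f'pics/{n}4.png',f['img'][:,:,::-1])
E
```

```text
t: 8.0
eef_pos: [0.4732, -0.0093, 0.2031]
ee_rot: [3.142, 0.002, 0.166]
force: [0.2, -0.7, -0.2]
width: 0.0002
t 8.0 shift [ 0.006 -0.002  0.21 ] turn [ 0.     0.002 -0.001] q [ 0.397  0.041 -0.45  -0.    -1.081  1.34 ] F [ 0.2 -0.7 -0.2]
```

View pics/wrist4.png

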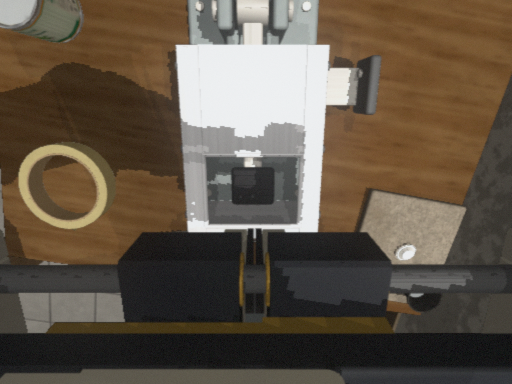

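View pics/scene4.png

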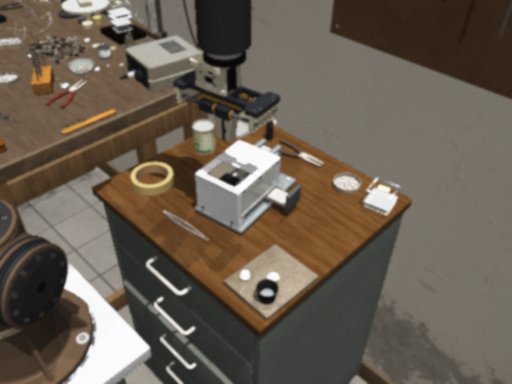

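Run:
```python
from h import *
from scipy.spatial.transform import Rotation as R
f=load('wrist4');s=f['s'];T=np.eye(4);T[:3,:3]=R.from_euler('xyz',s['ee_rot']).as_matrix();T[:3,3]=s['eef_pos']
C=f['tool_from_camera'];z=f['range_z']
f['extrinsics']=np.linalg.inv(C);P=cloud(f)
q=P.reshape(-1,3);q=q[np.isfinite(q[:,2])]
for a in np.arange(-.09,.01,.01):
  k=q[(q[:,2]>=a)&(q[:,2]<a+.01)]
  if len(k)>5:print('toolz',a.round(3),len(k),'x',k[:,0].min().round(3),k[:,0].max().round(3),'y',k[:,1].min().round(3),k[:,1].max().round(3))
# window corners by depth mask of hood
f['extrinsics']=np.linalg.inv(T@C)
A=[]
for p in((206,155),(304,155),(301,226),(208,226)):
  o=plane(f,*p,.113);A.append(o);print(p,o)
g=f['img'][140:250,180:330,::-1];cv2.imwrite('pics/w4c.png',cv2.resize(g,None,fx=5,fy=5,interpolation=2))
```

```text
toolz -0.09 19958 x 0.014 0.039 y -0.072 0.073
toolz -0.08 4719 x 0.0 0.039 y -0.082 0.082
toolz -0.07 1269 x -0.002 0.038 y -0.082 0.083
toolz -0.06 39 x -0.004 0.004 y -0.004 0.004
toolz -0.05 392 x -0.012 0.011 y -0.004 0.004
toolz -0.04 194 x 0.008 0.011 y -0.005 0.006
toolz -0.03 186 x 0.006 0.011 y -0.006 0.006
toolz -0.02 257 x 0.004 0.011 y -0.006 0.007
toolz -0.01 239 x 0.007 0.011 y -0.016 0.016
(206, 155) [0.5004352  0.03450115 0.113     ]
(304, 155) [ 0.51343093 -0.04326706  0.113     ]
(301, 226) [ 0.4527097 -0.0536672  0.113    ]
(208, 226) [0.43953244 0.02533099 0.113     ]
```

View pics/w4c.png

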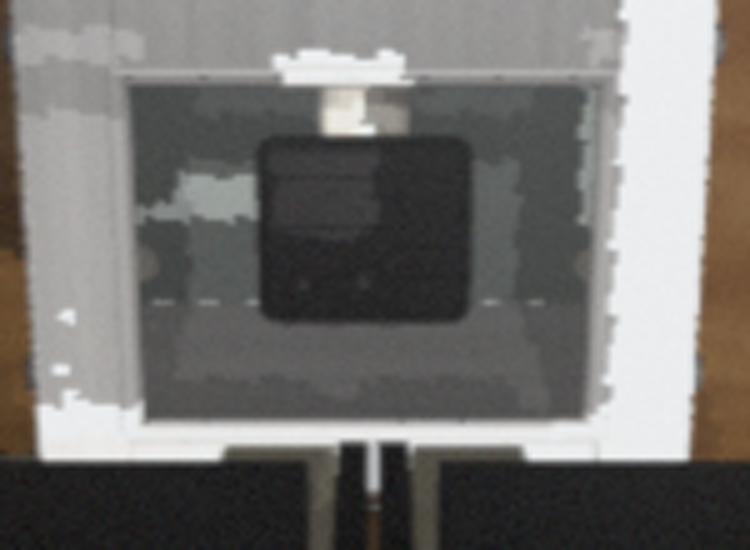

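The wrist view shows the pad at crop (365,230), centred in the window between crop (130,80) and (600,420). The wrist window centre is (0.4765,-0.0093), within 2 mm of the top view. Below the gripper body the fingers measure ±11 mm in x, so they fit. Descending.

```bash
python3 -m inch '1 0.01 0 0.1 0 0 0; 1 0.01 0 0.2 0 0 0; 1 0.01 0 0.28 0 0 0; 1 0.01 0 0.32 0 0 0; 1 0.01 0 0.32 0 0 0'; python3 p.py
python3 - <<'E'
from station import arm
import cv2,pickle
f=arm.grab_frame('scene');cv2.imwrite('pics/scene5.png',cv2.resize(f['img'][110:260,150:350,::-1],None,fx=3.8,fy=3.8,interpolation=2))
E
```

```text
t: 8.65
eef_pos: [0.4754, -0.0091, 0.1062]
ee_rot: [3.141, 0.004, 0.167]
force: [-0.2, -0.4, 0.2]
width: 0.0006
rel x,y 0.0004 -0.0009 Fy -0.4 F [-0.2 -0.4  0.2] M [-0.05 -0.04  0.  ]
```

View pics/scene5.png

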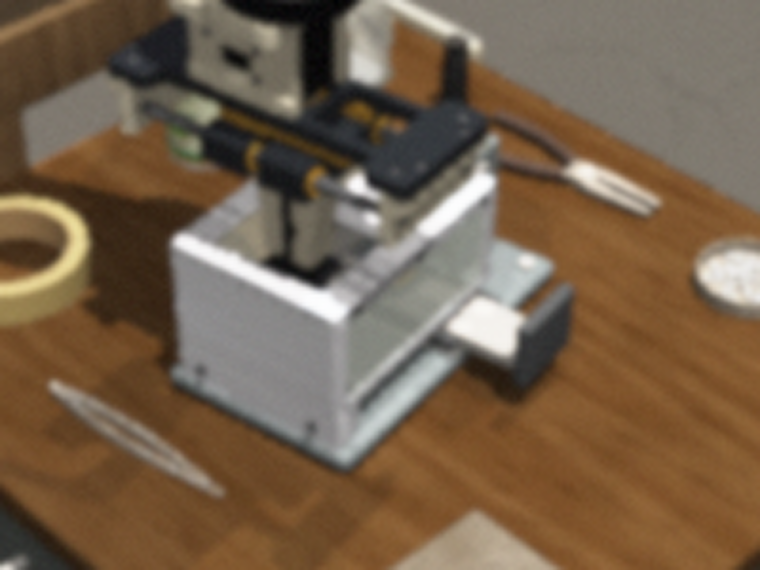

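The fingers pass through the window centrally at about (290,255), with gap all round. Pressing down in steps.

```bash
python3 -m inch '1 0 0 0.015 0 0 0; 1 0 0 0.03 0 0 0; 1 0 0 0.04 0 0 0; 1 0 0 0.04 0 0 0'; python3 p.py
python3 -m inch '1 0 0 0.01 0 0 0; 1 0 0 0.02 0 0 0; 1 0 0 0.03 0 0 0; 1 0 0 0.03 0 0 0'; python3 p.py
```

```text
t: 9.1
eef_pos: [0.4771, -0.0085, 0.0962]
ee_rot: [-3.141, -0.001, 0.169]
force: [-0.4, 0.5, 1.5]
width: 0.0004
rel x,y 0.0022 -0.0006 Fy 0.5 F [-0.4  0.5  1.5] M [0.3  0.1  0.04]
t: 9.5
eef_pos: [0.4769, -0.0086, 0.0871]
ee_rot: [3.142, -0.0, 0.17]
force: [-2.0, 0.4, 5.8]
width: 0.0006
rel x,y 0.002 -0.0007 Fy 0.7 F [-2.   0.4  5.8] M [0.31 0.46 0.05]
```

```bash
python3 -m inch '1 0 0 0.006 0 0 0; 1 0 0 0.012 0 0 0; 1 0 0 0.012 0 0 0'; python3 p.py
```

```text
t: 9.8
eef_pos: [0.477, -0.0086, 0.0836]
ee_rot: [3.142, -0.0, 0.17]
force: [-2.1, 0.7, 6.4]
width: 0.0005
rel x,y 0.0021 -0.0007 Fy 1.0 F [-2.1  0.7  6.4] M [0.29 0.59 0.03]
```

```bash
python3 -m inch '1 0 0 0.006 0 0 0; 1 0 0 0.01 0 0 0; 1 0 0 0.01 0 0 0'; python3 p.py
python3 -m inch '1 0 0 0.005 0 0 0; 1 0 0 0.008 0 0 0; 1 0 0 0.008 0 0 0'; python3 p.py
```

```text
t: 10.1
eef_pos: [0.4771, -0.0085, 0.0808]
ee_rot: [3.142, -0.001, 0.17]
force: [-1.3, 0.7, 6.7]
width: 0.0006
rel x,y 0.0022 -0.0006 Fy 0.9 F [-1.3  0.7  6.7] M [0.26 0.63 0.01]
t: 10.4
eef_pos: [0.4773, -0.0086, 0.0792]
ee_rot: [3.141, -0.001, 0.17]
force: [-5.3, 1.0, 17.1]
width: 0.0005
rel x,y 0.0024 -0.0007 Fy 1.9 F [-5.3  1.  17.1] M [ 0.5   1.72 -0.01]
```

```bash
python3 -m inch '1 0 0 0.004 0 0 0; 1 0 0 0.006 0 0 0; 1 0 0 0.006 0 0 0'; python3 p.py
python3 -m inch '1 0 0 0.003 0 0 0; 1 0 0 0.004 0 0 0; 1 0 0 0.004 0 0 0; 1 0 0 0.004 0 0 0'; python3 p.py
```

```text
t: 10.7
eef_pos: [0.4774, -0.0086, 0.0784]
ee_rot: [3.141, -0.002, 0.171]
force: [-9.5, 2.3, 28.5]
width: 0.0005
rel x,y 0.0025 -0.0007 Fy 3.8 F [-9.5  2.3 28.5] M [0.87 3.49 0.07]
t: 11.1
eef_pos: [0.4775, -0.0086, 0.0779]
ee_rot: [3.141, -0.002, 0.171]
force: [-13.0, 2.6, 36.3]
width: 0.0005
rel x,y 0.0026 -0.0007 Fy 4.7 F [-13.    2.6  36.3] M [1.01 4.56 0.  ]
```

There's a firm stop at about 0.078–0.079, 36 N after roughly 19–20 mm of travel. Let the lever rise and withdraw straight up.

```bash
python3 -m inch '1 0 0 -0.03 0 0 0; 1 0 0 -0.06 0 0 0; 1 0 0 -0.1 0 0 0; 1 0 0 -0.16 0 0 0; 1 0 0 -0.24 0 0 0; 1 0 0 -0.36 0 0 0; 1 0 0 -0.48 0 0 0; 1 0 0 -0.48 0 0 0'; python3 p.py
python3 -m inch '1 -0.1 -0.5 -0.05 0 0 0; 1 -0.1 -0.5 -0.05 0 0 0; 1 -0.1 -0.5 -0.05 0 0 0; 1 -0.1 -0.5 -0.05 0 0 0; 1 -0.1 -0.5 -0.05 0 0 0'; python3 p.py
python3 - <<'E'
from station import arm
import cv2,pickle
s=arm.get_state()
for n in('top','scene','wrist'):
    f=arm.grab_frame(n);f['s']=s;pickle.dump(f,open(n+'6.pkl','wb'));cv2.imwrite(f'pics/{n}6.png',cv2.resize(f['img'][110:260,150:350,::-1],None,fx=3.8,fy=3.8,interpolation=2) if n!='wrist' else f['img'][:,:,::-1])
E
```

```text
t: 11.9
eef_pos: [0.4793, -0.0082, 0.2237]
ee_rot: [-3.141, -0.008, 0.17]
force: [0.6, 1.0, -0.1]
width: 0.0004
rel x,y 0.0045 -0.0007 Fy 0.9 F [ 0.6  1.  -0.1] M [ 0.01 -0.08  0.02]
t: 12.4
eef_pos: [0.4212, 0.1354, 0.2338]
ee_rot: [-3.142, 0.0, 0.173]
force: [0.4, 0.2, 0.2]
width: 0.0006
rel x,y -0.0289 0.1506 Fy 0.1 F [0.4 0.2 0.2] M [-0.1   0.01 -0.04]
```

View pics/top6.png

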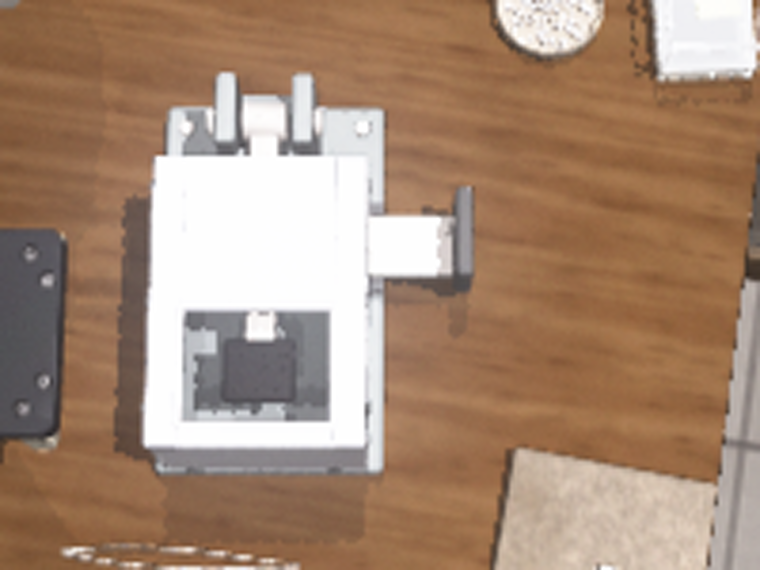

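View pics/scene6.png

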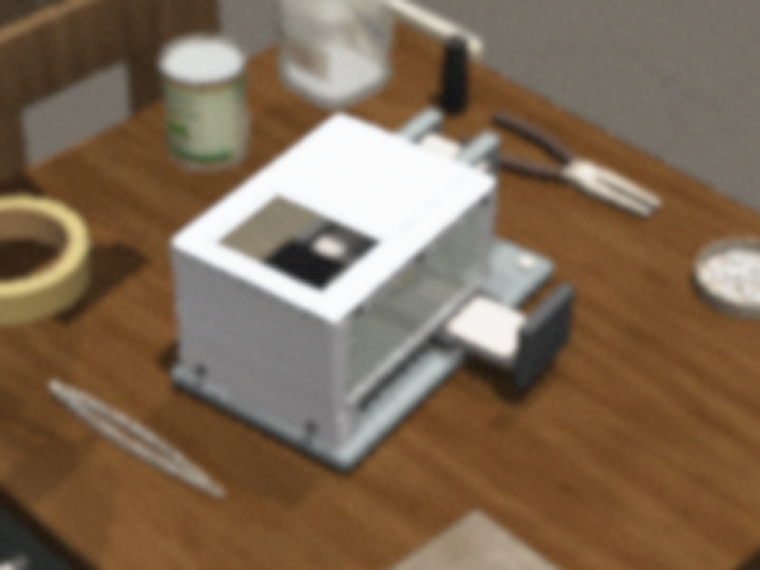

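View pics/wrist6.png

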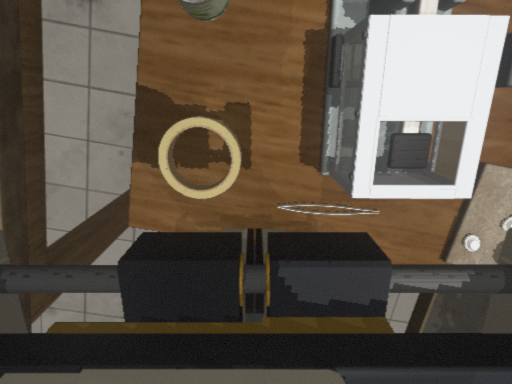

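The pad is back at rest at crop (258,370), the same as before. The plate edge is still at (473,188), so the slide is still home, and everything else is unmoved. Handing in.

```bash
python3 -c "
from station import arm
s=arm.get_state();print(s['t'],abs(s['qd']).max(),s['force']);print(arm.job_done())"
```

```text
12.55 0.014829941461080656 [-0.05195356 -1.05677601  0.04507101]
the job is handed in; nothing more can be done
None
```

The slide is home, the lever was pressed to its stop and let rise, and I handed the job in at 12.6 s. The cup can't be seen under the hood, so I inferred that it is pressed home and did not see it.

- **Slide:** I pushed it with the closed fingertips until it met a firm stop at about 31 N. In the top image the plate face then measured 114.6 mm from the middle plane, against 115 mm expected. It was unchanged after the press.
- **Lever:** I went through the window centre and pressed the pad down until it met a firm stop, about 19–20 mm of travel and 36 N at the end.
- **Cup:** The pad force stepped up from 1.5 N to about 6–7 N before the stop, as it should when the cup goes in. The brief gave about 8 N near the bottom.
- **Last pictures:** The pad is back at rest, and the things around the press in view look unmoved. The final pictures show only part of the felt board.
- **Guard and clearance:** I saw no sign of touching the guard, and the arm ended clear with about zero force. The top and wrist camera readings of the window centre differed by about 2 mm, well inside the clearance. No check failed.

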